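Put the garage remote away in the latched key caddy

ROBOT

A 6-joint arm with a two-finger parallel gripper is mounted at the origin on the work surface. World frame = base frame: x ahead of the robot, y to its left, z up, the work surface at z = 0. Lengths are in mm, angles in degrees, forces in N, time in s.
With the tool pointing down it reaches from about 300 to 850 mm from the base axis. Payload 4.2 kg.
Tool frame: the origin (TCP) lies midway between the tips of the shut fingers; the grasp point (between the pads) lies 19 mm behind it (env.grasp_offset is the distance from the TCP to the grasp point, in mm); z points along the fingers, y is the line along which they close (so a half turn about z gives the same grasp; the last joint's range is limited). The gripper opens to 91 mm and grips with 3 to 60 N. Pads are 32 mm wide; open, the fingers measure 118 mm over their backs; the gripper's body (76 mm by 178 mm) begins 60 mm behind the grasp point.
Start: joints at [67.323, 18.312, 89.639, -0, 72.044, -1.146], TCP at [211.038, 534.889, 213.976] pointing down, gripper open.
Joint ranges: [-177.97, 177.97], [-48.28, 115.42], [12.27, 149.76], [-77.06, 257.06], [2.81, 150.46], [-146.56, 146.56]. Speed limits (degrees/s): [147.25, 147.25, 180, 180, 180, 180].

INTERFACE

Orientations are given as [roll, pitch, yaw] about the fixed x, y, z axes, in that order (R = Rz(yaw) Ry(pitch) Rx(roll)).
In Python, from workcell import env, optics gives the robot as it stands. The module is installed in compiled form; this text tells all that it offers.
- The arm moves only by the tool send_rows, never from a script. Its argument "targets" is a list that holds one entry, the list of rows, each a list of 7 numbers: the turn, a rotation vector about the world's x, y, z scaled (see below), then the shift along the world's x, y, z scaled (see below), then the closure, from -1 (fully open) to 1 (shut). In form: [[[rx, ry, rz, x, y, z, gripper], ...]]. A call has 1 to 12 rows; each row shifts and turns the commanded pose from where the row before left it; what a row does not reach is not made up. The controller multiplies each number of a shift by 0.2 m and each number of a turn by pi/2 rad. A row lasts 1/10 s, in which the tool goes at most 50 mm and 8.59 degrees, less where a joint would pass 70% of its speed; a pose out of reach is approached as far as the arm can. A call with a number of a shift or a turn outside -1 to 1 is refused whole. A call with a gripper value outside its range is refused whole. The fingers move at their own pace and stop on an object; "grip_force" is the grip in N (left out, the last holds). Time passes only in rows, so rows that do not move let the fingers close. It gives the time, the measured TCP pose, the force, the opening and the grip force at its end, in the units of the state.
- env.state(): the state, without advancing time (a new reading comes with each control period).
- optics.grab_frame(name): name is "side" or "top" or "wrist"; returns (picture, depth): 480x640x3 uint8, red, green, blue; 480x640 float32, mm along the optical axis (not along the pixel's ray), 0 where there is no reading.
- optics.camera_info(name): a dict with "camera_matrix" (3x3 intrinsics, pixels), "R" (3x3) and "t" (3): a world point X has camera coordinates R X + t; the wrist camera has in their place "mount" (4x4, takes a point from camera to tool coordinates, whose origin is the TCP and whose axes are the flange's). Camera axes: x right, y down, z forward; pixel columns grow to the right and rows downward; lengths in mm; the calibration is good to about 2 mm. The wrist camera is an equidistant fisheye: a pixel r from the principal point sees the ray r / f radians off the axis. A picture is of the moment at which its call begins: read the wrist's pose just before it. camera_info takes no time and is no camera call.
- env.job_done(): hands the job in; it is judged then, once.
Trained networks look in the newest picture that a camera, given by its name, has taken for a name from the list of things; names that differ only in an ending like _2 or _b are one class to them, and where a whole thing is asked for, a point or a joint stands for the part that bears it (a point fixed in the world has none). Each returns a list of dicts, best first, with "conf" (0 to 1); they miss things now and then, are a little off and sometimes report something else, mostly with a low value. They report only what shows in the picture. A call takes as long as a camera call. They do not tell look-alikes from the thing itself.
- optics.silhouettes(camera, name): "mask" (480x640 bool, what is visible of it) and "at" ([column, row] in pixels, amid what is visible of it).
- optics.place_of(camera, name): "at" ([column, row] in pixels: a listed point, or the origin of a listed thing).
The state is a dict: "time_s": time; "qpos": joint angles; "qvel": joint speeds; "effort": joint torques, N m; "ee_pos": TCP position; "ee_rot": TCP orientation; "force": force on the tool from outside, world axes, zero at the start; "torque": the same for the moment, N m; "gripper_width": finger opening in mm; "gripper_force": force on a finger pad.
Only numpy, scipy, OpenCV 4.12 (cv2) and the standard library are available. Lean on these libraries where they do the work, as an engineer would, in place of code of your own. Each camera call takes 0.05 s, during which the arm holds its last target. There are 200 camera calls.

TASK

Put the garage remote away in the key caddy on the shoe bench: press the caddy's release button just until its tray pops out, lay the remote flat in the tray and let go of it, then push the tray home until it clicks and stays shut. Be gentle: feel for the release and for the click, never push the button or the tray hard against its stop (15 N is too much on the button, 18 N on the tray), and leave the other things on the bench where they are.

Things in the scene. Friction and masses are not known exactly. Their poses are not given: they have to be found in the camera images.
- caddy: the key caddy: grey plastic housing fixed to the bench, 180 mm deep (its x), 128 mm wide (y), 58 mm high, open at its front, which faces its own -x. Origin: centre of its underside, on the bench top; z up. Front edge at x = -90 mm, top at z = 58 mm. The release button stands on its top at x = +30 mm, y = 0, in a steel collar 42 mm across and 4 mm high.
- tray: the sprung metal tray; slides out along the caddy's -x. Axes as the caddy; latched, its origin is at x = -1 to -14 mm in the caddy's frame (differs by unit), fully out at -90 mm. In its own frame: inside x -91 to +11, y -50 to +50 mm, floor z = 11, walls up to z = 35; front panel 126 mm wide, z 6 to 56, outer face x = -97. Out, some 85 mm of its inside is clear of the housing.
- tray_push (a point): centre of the front face of the black push block on the tray's front: 50 mm wide, 15 to 45 mm above the bench, 18 mm proud of the panel; axes as the tray. Push along the caddy's +x: spring 1.5 N (out) to 4 N (home). From 15 mm before its latched place the latch tooth raises it to 9 to 12 N; cresting it, the force falls by half; the click follows within 5 mm, then 3 mm farther a hard stop. Short of it the tray springs out again.
- tray_floor (a point): centre of the tray's inner floor, 11 mm above the bench; inside 102 mm (x) by 100 mm (y). Axes as the tray. Once released the tray is driven out by its spring and stays out against a stop until pushed.
- release: the sprung release button: upright steel cylinder 28 mm across, standing 32 mm out of the caddy's top, pressed straight down; comes up by itself. Origin: on its axis, 32 mm below its top.
- release_top (a point): centre of the release button's top face, 90 mm above the bench when up. Pressing: first idle play of 1 to 17 mm (differs by unit, cannot be seen) at 2 to 4 N; then it meets the latch, the force steps up by about 3 N and is 6 to 9 N over some 5 mm, and the tray pops out; about 1.5 mm deeper it bottoms out hard, still at least 3 mm above the collar.
- fob: the garage remote: a rounded black box 60 mm long (its x), 34 mm wide (its y), 16 mm high, with two flat round grey keys on its top and a small steel wire eye at one end (+x, to 42 mm from the origin). Lying flat, loose, about 70 g. Origin: centre of its underside.
- doorstop: bystander, loose: wedge, 110 x 42 x 36 mm, of stepped soft plastic. Origin: centre of its underside. To be left alone.
- doorknob: bystander, loose: glass door knob on a brass rosette, 54 mm across, 58 mm tall, standing. Origin: centre of its underside. To be left alone.
- tin: bystander, loose: round shoe-polish tin, 74 mm across, 24 mm high. Origin: centre of its underside. To be left alone.
- horn: bystander, loose: shoe horn lying flat, about 175 x 40 x 8 mm. Origin: centre of its underside. To be left alone.
- hookplate: bystander, loose: brass key hook plate lying flat, 180 x 45 mm, its hooks up to 37 mm high. Origin: centre of its underside. To be left alone.
- bottlerack: bystander, loose: steel wire bottle rack segment, 206 x 116 x 50 mm. Origin: centre of its underside. To be left alone.
Things that resemble listed ones, but are neither listed nor needed, are in the scene too. Several things look just like the fob: the one meant starts nearest to the robot's base.

How it is judged (in metres and radians):
On the way, in this order (a step that is already met when the one before it is completed fails the run):
1. the release has been pressed and the tray has popped out (at least 70 mm) (x of tray in the frame of caddy below -0.07 m), for 0.2 s.
2. the remote lies in the open tray, let go (x of tray in the frame of caddy below -0.06 m and x of fob in the frame of tray_floor between -0.04 and 0.04 m and y of fob in the frame of tray_floor between -0.042 and 0.042 m and z of fob in the frame of tray_floor between -0.004 and 0.006 m and angle between fob's own z axis and vertical below 0.2 rad and contact force between the fingers and fob below 0.05 N), for 0.2 s.
At the end, for the whole second after the job is handed in: The tray is latched shut by itself (no more than 16 mm out along the caddy's x, at rest, nothing holding it), the remote lies flat (within 0.2 rad) on the tray's floor, wholly inside it and at rest, and the release button is up again (within 3 mm) (x of tray in the frame of caddy above -0.016 m and linear speed of tray below 0.01 m/s and x of fob in the frame of tray_floor between -0.04 and 0.04 m and y of fob in the frame of tray_floor between -0.042 and 0.042 m and z of fob in the frame of tray_floor between -0.004 and 0.006 m and angle between fob's own z axis and vertical below 0.2 rad and linear speed of fob below 0.02 m/s and z of release in the frame of caddy above 0.055 m); the robot touches nothing.
It fails at once if the release button is pressed with more than 15 N (contact force between any of the fingers, the arm and release above 15 N).
It fails at once if the robot pushes or pulls the tray with more than 18 N (contact force between any of the fingers, the arm and tray above 18 N).
It fails at once if one of the other things on the bench is moved by more than 30 mm (distance of any of doorstop, doorknob, tin, horn, hookplate, bottlerack from where it was at the start of the episode above 0.03 m).
It also fails if it takes over 72 s, if anything falls off the work surface, if the arm or the gripper's body presses on something with over 40 N, if the wrist force passes 120 N, or if a joint passes its speed limit or range.

## Working session

There is one attempt and no reset: what is moved stays moved. The work goes in short steps, Python scripts to look and compute and a tool call to move; the robot and the scene stay as the last step left them, time stands still between calls to the robot, and variables do not carry over. Pictures are saved under pics/ and viewed, at most 10 in all, crops included, and the job is handed in when it is done.

Besides the shell and the picture viewer there is one more tool, called after ">>>" by a JSON object that holds its "api" and its "payload". send_rows: Moves the arm, as the interface text tells. Its arguments: {"type":"object","properties":{"targets":{"type":"array"},"grip_force":{"type":"number"}},"required":["targets"]}

```bash
mkdir -p pics; cat > h.py <<'E'
import numpy as np, cv2
from workcell import env, optics
def cam(n):
    c=optics.camera_info(n); return np.array(c["camera_matrix"]),np.array(c["R"]),np.array(c["t"]).ravel()
def world(n,px,d):
    K,R,t=cam(n); p=np.linalg.inv(K)@np.array([px[0],px[1],1.])*d
    return R.T@(p-t)
def onplane(n,px,z):
    K,R,t=cam(n); r=R.T@np.linalg.inv(K)@np.array([px[0],px[1],1.]); o=-R.T@t
    return o+r*(z-o[2])/r[2]
def cloud(n,mask,depth):
    v,u=np.nonzero(mask&(depth>0)); K,R,t=cam(n)
    p=np.linalg.inv(K)@np.vstack([u,v,np.ones(len(u))])*depth[v,u]
    return (R.T@(p-t[:,None])).T
E
python3 - <<'E'
from h import *
np.set_printoptions(precision=1,suppress=True)
for n in("top","side"):
    im,d=optics.grab_frame(n); cv2.imwrite(f"pics/{n}0.png",im[...,::-1]); np.save(f"pics/{n}_d.npy",d)
    for nm in("fob","caddy","release","tray"):
        for s in optics.silhouettes(n,nm):
            c=cloud(n,s["mask"],d)
            if len(c)<10: continue
            print(n,nm,round(s["conf"],2),np.round(s["at"]),np.median(c,0),np.percentile(c,2,axis=0),np.percentile(c,98,axis=0))
    for nm,z in(("release_top",90),("tray_push",30),("fob",0),("caddy",0)):
        for s in optics.place_of(n,nm): print(n,nm,round(s["conf"],2),s["at"],onplane(n,s["at"],z))
print(env.state())
E
```

```text
top fob 0.76 [184. 245.] [548.4 332.4  16. ] [521.3 307.2   4.6] [577.9 358.8  20.8]
top fob 0.58 [134. 240.] [569.3 466.7  16. ] [542.  448.    7.9] [596.7 486.1  21.4]
top caddy 0.7 [317. 207.] [637.7   8.   58.5] [540.  -53.5  11.6] [734.7  73.2  88.7]
top release 0.57 [318. 192.] [677.   12.6  89.9] [666.7   1.   69. ] [691.4  26.3  95. ]
top release 0.33 [202. 183.] [706.4 299.6   8.8] [609.2 287.9  -1.2] [811.4 406.7  51.2]
top tray 0.65 [326. 246.] [550.1  -2.1  45.3] [532.1 -58.3   7.6] [568.9  54.3  60. ]
top release_top 0.47 [315.0, 184.7] [684.6  17.2  90. ]
top tray_push 0.78 [323.9, 251.8] [534.9  -4.2  30. ]
top fob 0.75 [186.0, 246.7] [548. 337.   0.]
top fob 0.71 [132.4, 238.2] [568.3 471.5   0. ]
top caddy 0.61 [314.3, 208.5] [645.6  20.6   0. ]
side fob 0.53 [277. 181.] [544.2 322.9  13.9] [520.1 301.9   1.6] [574.7 346.9  19. ]
side fob 0.51 [273. 151.] [568.2 459.7  12.4] [539.5 442.9  -2.6] [596.6 506.5  19.9]
side caddy 0.69 [360. 249.] [634.1 -18.2  55.7] [536.4 -64.4   2.1] [739.5  69.7  81.5]
side caddy 0.27 [323. 263.] [549.  -13.2  40.8] [530.7 -65.7   7.8]
[... 316 characters left out ...]
 release_top 0.56 [278.0, 184.0] [517.  222.7  90. ]
side tray_push 0.64 [313.7, 265.4] [523.9  -9.1  30. ]
side fob 0.68 [268.8, 153.6] [560.9 475.3   0. ]
side fob 0.67 [276.6, 182.3] [543.4 343.2   0. ]
side caddy 0.64 [361.6, 258.2] [643.3   0.9   0. ]
side caddy 0.58 [240.4, 189.0] [447.1 350.7   0. ]
{'time_s': 0.9, 'qpos': array([67.3, 18.3, 89.6,  0. , 72. , -1.1]), 'qvel': array([ 0. , -0.1, -0. , -0. , -0. , -0. ]), 'effort': array([ -0. , -41.2, -23.2,   0.1,   0. ,   0. ]), 'ee_pos': array([211. , 534.9, 214. ]), 'ee_rot': array([180. ,  -0. , 158.5]), 'force': array([ 0.6, -0.6, -0.1]), 'torque': array([ 0. , -0.1,  0. ]), 'gripper_force': 0.0, 'gripper_width': 91.1870496425627}
```

View pics/top0.png

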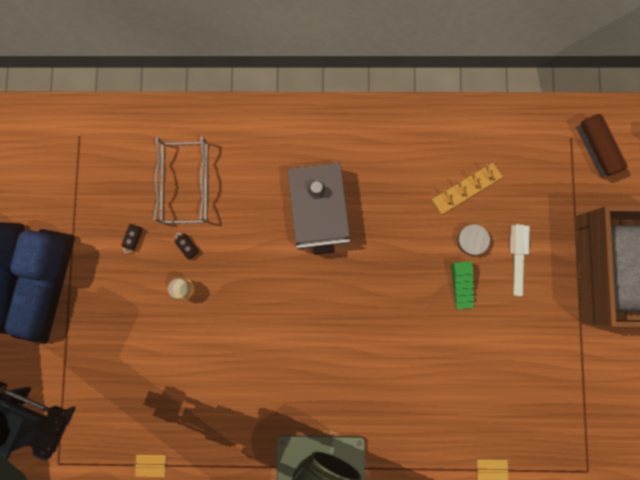

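View pics/side0.png

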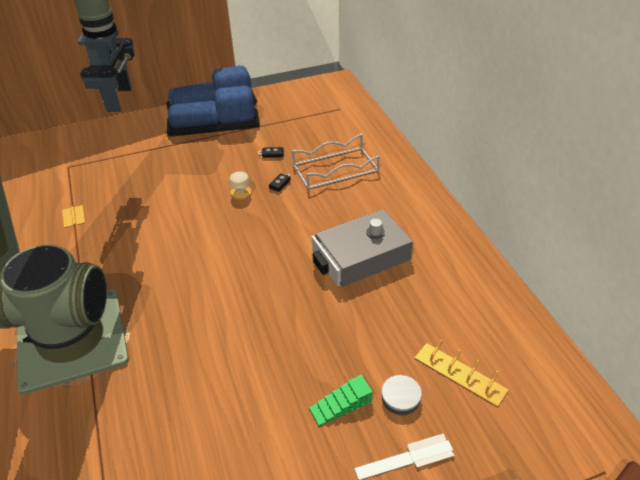

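The top view shows two remote look-alikes, at (186,246) and (132,238). They lie about 641 mm and 735 mm from the base, so the one at (186,246) is meant. The caddy is at (318,207) with its button at (317,187), and the knob at (180,289) is close to the fob. I'll confirm with a crop and get the orientations.

```bash
python3 - <<'E'
from h import *
np.set_printoptions(precision=1,suppress=True)
im,d=optics.grab_frame("top")
s=optics.silhouettes
def rect(P): 
    r=cv2.minAreaRect(P[:,:2].astype(np.float32)); return np.round(np.r_[r[0],r[1],r[2]],1)
c=cloud("top",s("top","caddy")[0]["mask"],d); c=c[abs(c[:,2]-58)<4]; print("caddytop",rect(c),len(c))
f=min(s("top","fob"),key=lambda q:np.hypot(q["at"][0]-185,q["at"][1]-245))
c=cloud("top",f["mask"],d); print("fob",rect(c),rect(c[c[:,2]>12]))
c=cloud("top",s("top","doorknob")[0]["mask"],d);print("knob",np.median(c,0),c.min(0),c.max(0))
c=cloud("top",s("top","bottlerack")[0]["mask"],d);print("rack",c.min(0),c.max(0))
m=np.zeros(d.shape,bool);m[180:196,305:330]=1
c=cloud("top",m,d);c=c[c[:,2]>84];print("button",c.mean(0),(c.max(0)+c.min(0))/2,len(c))
cv2.imwrite("pics/crop.png",cv2.resize(im[215:315,105:225,::-1],None,fx=5,fy=5,interpolation=2))
E
```

```text
caddytop [644.9   9.9 192.2 127.9   7.3] 3605
fob [551.5 336.9  70.4  36.5  38.8] [552.6 335.5  70.4  33.   38.7]
knob [444.9 330.1  52.9] [419.3 310.6  -3.8] [473.2 378.9  63.3]
rack [606.5 286.8  -2.9] [814.7 422.8  54.3]
button [679.5  14.2  90.3] [680.4  13.7  89.8] 114
```

View pics/crop.png

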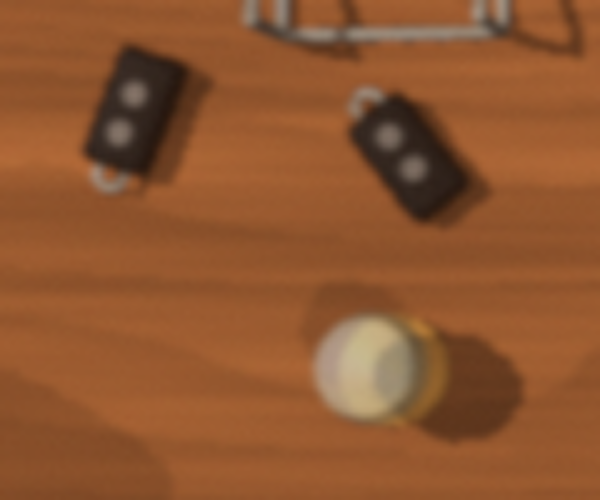

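The crop confirms the target: the remote at crop (410,157), full-image (187,246), with its eye toward upper left. That gives fob yaw ≈ 39° and body centre ≈ (547,332). Caddy yaw is ≈ 7.3° and the button is at ≈ (680,14). Next I'll move to the button with the fingers shut.

>>> {"api": "send_rows", "payload": {"targets": [[[0,0,-0.09,0.15,-0.165,0,1],[0,0,-0.09,0.15,-0.165,0,1],[0,0,-0.09,0.15,-0.165,0,1],[0,0,-0.09,0.15,-0.165,0,1],[0,0,-0.09,0.15,-0.165,0,1],[0,0,-0.09,0.15,-0.165,0,1],[0,0,-0.09,0.15,-0.165,0,1],[0,0,-0.09,0.15,-0.165,0,1],[0,0,-0.09,0.15,-0.165,0,1],[0,0,-0.09,0.15,-0.165,0,1],[0,0,-0.09,0.15,-0.165,0,1],[0,0,-0.09,0.15,-0.165,0,1]]]}}

```text
time_s: 2.35
ee_pos: [572.1, 137.3, 214.1]
ee_rot: [180.0, -0.0, 60.9]
force: [0.6, 1.1, 0.4]
gripper_width: 0.7
gripper_force: 0.0
```

>>> {"api": "send_rows", "payload": {"targets": [[[0,0,-0.09,0.15,-0.165,0,1],[0,0,-0.09,0.15,-0.165,0,1],[0,0,-0.07,0.15,-0.165,-0.1,1],[0,0,0,0.09,-0.12,-0.15,1],[0,0,0,0,0,-0.15,1],[0,0,0,0,0,0,1],[0,0,0,0,0,0,1]]]}}

```text
time_s: 3.05
ee_pos: [678.9, 16.1, 134.1]
ee_rot: [-180.0, 0.0, 38.8]
force: [0.4, 0.5, 0.3]
gripper_width: 0.3
gripper_force: 0.0
```

>>> {"api": "send_rows", "payload": {"targets": [[[0,0,0,0.005,-0.01,-0.1,1],[0,0,0,0,0,-0.09,1],[0,0,0,0,0,0,1],[0,0,0,0,0,-0.02,1],[0,0,0,0,0,0,1]]]}}

```text
time_s: 3.55
ee_pos: [680.8, 14.3, 93.7]
ee_rot: [179.9, -0.1, 38.8]
force: [-0.4, -0.7, -0.1]
gripper_width: 0.3
gripper_force: 0.0
```

>>> {"api": "send_rows", "payload": {"targets": [[[0,0,0,0,0,-0.0125,1],[0,0,0,0,0,0,1]]]}}

```text
time_s: 3.75
ee_pos: [680.6, 14.1, 90.3]
ee_rot: [179.9, -0.1, 38.8]
force: [-0.5, -0.0, 1.8]
gripper_width: 0.4
gripper_force: 1.0
```

>>> {"api": "send_rows", "payload": {"targets": [[[0,0,0,0,0,-0.0125,1],[0,0,0,0,0,0,1]]]}}

```text
time_s: 3.95
ee_pos: [680.6, 14.0, 87.3]
ee_rot: [180.0, -0.1, 38.8]
force: [1.4, 1.4, 3.0]
gripper_width: 0.6
gripper_force: 1.1
```

>>> {"api": "send_rows", "payload": {"targets": [[[0,0,0,0,0,-0.01,1],[0,0,0,0,0,0,1]]]}}

```text
time_s: 4.15
ee_pos: [680.5, 14.0, 85.0]
ee_rot: [180.0, -0.1, 38.8]
force: [2.0, 1.4, 2.7]
gripper_width: 0.5
gripper_force: 1.2
```

>>> {"api": "send_rows", "payload": {"targets": [[[0,0,0,0,0,-0.01,1],[0,0,0,0,0,0,1]]]}}

```text
time_s: 4.35
ee_pos: [680.4, 14.0, 82.9]
ee_rot: [180.0, -0.0, 38.8]
force: [0.6, 0.9, 2.4]
gripper_width: 0.4
gripper_force: 1.3
```

>>> {"api": "send_rows", "payload": {"targets": [[[0,0,0,0,0,-0.01,1],[0,0,0,0,0,0,1]]]}}

```text
time_s: 4.55
ee_pos: [680.2, 13.9, 80.8]
ee_rot: [180.0, -0.0, 38.8]
force: [1.6, 1.9, 2.9]
gripper_width: 0.5
gripper_force: 1.3
```

>>> {"api": "send_rows", "payload": {"targets": [[[0,0,0,0,0,-0.01,1],[0,0,0,0,0,0,1]]]}}

```text
time_s: 4.75
ee_pos: [680.2, 13.9, 79.4]
ee_rot: [180.0, -0.0, 38.8]
force: [0.4, 0.3, 5.0]
gripper_width: 0.8
gripper_force: 2.2
```

>>> {"api": "send_rows", "payload": {"targets": [[[0,0,0,0,0,-0.01,1],[0,0,0,0,0,0,1]]]}}

```text
time_s: 4.95
ee_pos: [680.2, 13.9, 77.8]
ee_rot: [180.0, -0.0, 38.8]
force: [0.2, 2.1, 6.5]
gripper_width: 0.5
gripper_force: 2.9
```

Latch met at about 79.5 mm. Single millimetres from here.

>>> {"api": "send_rows", "payload": {"targets": [[[0,0,0,0,0,-0.005,1],[0,0,0,0,0,0,1]]]}}

```text
time_s: 5.15
ee_pos: [680.3, 13.9, 76.7]
ee_rot: [180.0, -0.0, 38.8]
force: [0.0, 0.4, 6.3]
gripper_width: 0.7
gripper_force: 3.0
```

>>> {"api": "send_rows", "payload": {"targets": [[[0,0,0,0,0,-0.005,1],[0,0,0,0,0,0,1]]]}}

```text
time_s: 5.35
ee_pos: [680.3, 13.9, 75.9]
ee_rot: [180.0, -0.0, 38.8]
force: [-0.5, -0.0, 6.6]
gripper_width: 0.3
gripper_force: 3.4
```

>>> {"api": "send_rows", "payload": {"targets": [[[0,0,0,0,0,-0.005,1],[0,0,0,0,0,0,1]]]}}

```text
time_s: 5.55
ee_pos: [680.2, 13.9, 74.7]
ee_rot: [180.0, -0.0, 38.8]
force: [0.5, 0.7, 5.6]
gripper_width: 0.2
gripper_force: 2.6
```

```bash
python3 - <<'E'
from h import *
optics.grab_frame("side")
print([ (round(q["conf"],2),np.round(onplane("side",q["at"],30)[:2])) for q in optics.place_of("side","tray_push")], env.state()["force"])
E
```

```text
[(0.63, array([517., -14.]))] [0.48745092 1.20778762 4.95704363]
```

```bash
python3 - <<'E'
from h import *
optics.grab_frame("side")
print([ (round(q["conf"],2),np.round(onplane("side",q["at"],30)[:2])) for q in optics.place_of("side","tray_push")], env.state()["force"])
E
```

```text
[(0.59, array([531., -10.]))] [0.39432025 0.67429268 5.32784756]
```

>>> {"api": "send_rows", "payload": {"targets": [[[0,0,0,0,0,-0.004,1],[0,0,0,0,0,0,1]]]}}

```text
time_s: 5.95
ee_pos: [680.2, 13.9, 73.9]
ee_rot: [180.0, -0.0, 38.8]
force: [-0.8, 0.7, 6.6]
gripper_width: 0.6
gripper_force: 3.3
```

```bash
cat > t.py <<'E'
from h import *
optics.grab_frame("side")
print([ (round(q["conf"],2),np.round(onplane("side",q["at"],30)[:2])) for q in optics.place_of("side","tray_push")], env.state()["force"],env.state()["ee_pos"],env.state()["time_s"])
E
python3 t.py
```

```text
[(0.73, array([493., -14.]))] [-0.54141752  1.06005921  6.64609778] [680.27966808  13.90734605  74.03522679] 6.05
```

```bash
python3 t.py
```

```text
[(0.9, array([467., -20.])), (0.52, array([568., -12.]))] [0.26013859 0.96166588 6.61562416] [680.25652375  13.87386638  74.03157866] 6.15
```

The tray is out. Now up and over to the remote.

>>> {"api": "send_rows", "payload": {"targets": [[[0,0,0,0,0,0.2,1],[0,0,0,0,0,0.2,1],[0,0,0,-0.085,0.2,0,-0.35],[0,0,0,-0.085,0.2,0,-0.35],[0,0,0,-0.085,0.2,0,-0.35],[0,0,0,-0.085,0.2,0,-0.35],[0,0,0,-0.085,0.2,0,-0.35],[0,0,0,-0.085,0.2,0,-0.35],[0,0,0,-0.085,0.2,0,-0.35],[0,0,0,-0.07,0.19,-0.1,-0.35],[0,0,0,0,0,-0.1,-0.35],[0,0,0,0,0,0,-0.35]]]}}

```text
time_s: 7.35
ee_pos: [543.8, 331.2, 109.3]
ee_rot: [-180.0, 0.5, 38.9]
force: [-0.8, -0.5, -0.6]
gripper_width: 61.3
gripper_force: 0.0
```

```bash
python3 - <<'E'
from h import *
np.set_printoptions(precision=1,suppress=True)
from scipy.spatial.transform import Rotation as Ro
s=env.state(); im,d=optics.grab_frame("wrist"); cv2.imwrite("pics/w1.png",im[...,::-1])
c=optics.camera_info("wrist"); K=np.array(c["camera_matrix"]); M=np.array(c["mount"])
Rt=Ro.from_euler("xyz",s["ee_rot"],degrees=True).as_matrix()
def ray(px,z):
    x=(px[0]-K[0,2])/K[0,0]; y=(px[1]-K[1,2])/K[1,1]; r=np.hypot(x,y)+1e-9
    v=np.array([x/r*np.sin(r),y/r*np.sin(r),np.cos(r)]); w=Rt@(M[:3,:3]@v); o=s["ee_pos"]+Rt@M[:3,3]
    return o+w*(z-o[2])/w[2]
for q in optics.silhouettes("wrist","fob"):
    v,u=np.nonzero(q["mask"]); P=np.array([ray(p,16)[:2] for p in zip(u,v)]).astype(np.float32)
    print("sil",q["conf"],q["at"],cv2.minAreaRect(P))
for q in optics.place_of("wrist","fob"): print("pt",q["conf"],q["at"],ray(q["at"],0))
print(s["ee_pos"],s["ee_rot"],s["gripper_width"],s["force"])
E
```

```text
sil 0.94 [190.6, 98.9] ((565.1100463867188, 468.83856201171875), (35.27377700805664, 70.48269653320312), 72.21907043457031)
sil 0.82 [312.4, 228.3] ((553.0350952148438, 338.0839538574219), (69.7506103515625, 33.87882614135742), 39.39142990112305)
pt 0.75 [314.3, 225.9] [548.3 335.5   0. ]
[543.8 331.2 109.3] [-180.     0.5   38.9] 61.28225577523026 [-0.8 -0.5 -0.6]
```

View pics/w1.png

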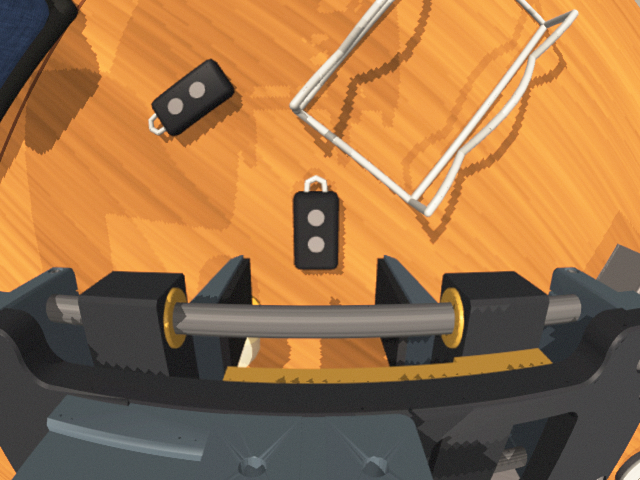

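The wrist view shows the target at (316,230), aligned between the fingers, with its body centre at about (548,334). The fingers clear the rack.

>>> {"api": "send_rows", "payload": {"targets": [[[0,0,0,0.02,0.015,-0.2,-0.35],[0,0,0,0,0,-0.18,-0.35],[0,0,0,0,0,-0.1,-0.35],[0,0,0,0,0,-0.035,-0.35],[0,0,0,0,0,0,-0.35]]]}}

```text
time_s: 8.0
ee_pos: [551.6, 334.2, 10.3]
ee_rot: [180.0, 0.0, 38.7]
force: [0.8, 0.0, 0.1]
gripper_width: 62.1
gripper_force: 0.0
```

>>> {"api": "send_rows", "payload": {"targets": [[[0,0,0,-0.015,0,-0.02,-0.35],[0,0,0,0,0,0,-0.35]]]}}

```text
time_s: 8.2
ee_pos: [548.4, 335.0, 7.4]
ee_rot: [180.0, -0.1, 38.8]
force: [-0.0, -0.9, -1.0]
gripper_width: 61.4
gripper_force: 0.0
```

>>> {"api": "send_rows", "payload": {"grip_force": 15, "targets": [[[0,0,0,0,0,-0.015,-0.35],[0,0,0,0,0,0,-0.35],[0,0,0,0,0,0,1],[0,0,0,0,0,0,1],[0,0,0,0,0,0,1],[0,0,0,0,0,0,1],[0,0,0,0,0,0,1]]]}}

```text
time_s: 8.9
ee_pos: [548.1, 334.9, 3.2]
ee_rot: [180.0, -0.0, 38.8]
force: [1.2, -0.3, 1.0]
gripper_width: 33.6
gripper_force: 15.0
```

>>> {"api": "send_rows", "payload": {"targets": [[[0,0,0,0,0,0.15,1],[0,0,0,0,0,0.22,1],[0,0,-0.044,-0.02,-0.19,0.15,1],[0,0,-0.044,-0.02,-0.19,0.1,1],[0,0,-0.044,-0.02,-0.19,0,1],[0,0,-0.044,-0.02,-0.19,0,1],[0,0,-0.044,-0.02,-0.19,0,1],[0,0,-0.044,-0.02,-0.19,0,1],[0,0,-0.044,-0.02,-0.19,0,1],[0,0,-0.042,-0.02,-0.19,0,1],[0,0,0,0,-0.19,0,1],[0,0,0,0,0,0,1]]]}}

```text
time_s: 10.1
ee_pos: [515.7, -10.7, 127.2]
ee_rot: [179.9, 0.0, 7.0]
force: [0.5, 0.3, -0.7]
gripper_width: 34.0
gripper_force: 15.0
```

```bash
python3 - <<'E'
from h import *
np.set_printoptions(precision=1,suppress=True)
im,d=optics.grab_frame("side"); cv2.imwrite("pics/s2.png",im[...,::-1])
for nm,z in(("tray_push",30),("tray_floor",11)):
    for q in optics.place_of("side",nm): print(nm,q["conf"],q["at"],onplane("side",q["at"],z))
for q in optics.silhouettes("side","tray"):
    c=cloud("side",q["mask"],d); c=c[abs(c[:,2]-56)<2.5]; print("panel top",len(c),cv2.minAreaRect(c[:,:2].astype(np.float32)) if len(c)>5 else 0)
s=env.state(); print(s["ee_pos"],s["ee_rot"],s["gripper_width"],s["time_s"])
E
```

```text
tray_push 0.58 [281.4, 280.2] [444. -26.  30.]
panel top 107 ((514.9346923828125, -11.735305786132812), (102.03083801269531, 119.32579803466797), 5.939269542694092)
[516.   -6.3 127.1] [-180.     0.     7.3] 33.97548853370682 10.3
```

View pics/s2.png

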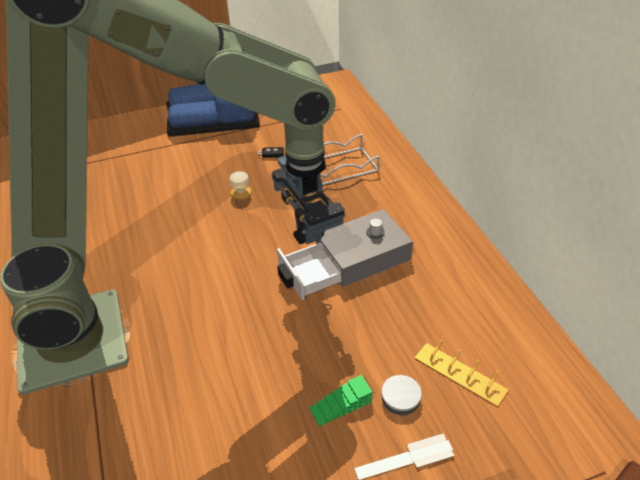

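The side view shows the tray open at (312,268), with its block at (286,275) and the gripper holding the remote above it. Lowering now.

>>> {"api": "send_rows", "payload": {"targets": [[[0,0,0,0,0,-0.2,1],[0,0,0,0,0,-0.18,1],[0,0,0,0,0,-0.1,1],[0,0,0,0,0,-0.05,1],[0,0,0,0,0,0,1]]]}}

```text
time_s: 10.8
ee_pos: [515.4, -6.1, 20.1]
ee_rot: [-180.0, 0.1, 7.4]
force: [0.3, -0.6, 0.2]
gripper_width: 33.8
gripper_force: 15.0
```

>>> {"api": "send_rows", "payload": {"targets": [[[0,0,0,0,0,-0.015,1],[0,0,0,0,0,-0.005,1],[0,0,0,0,0,0,1]]]}}

```text
time_s: 11.1
ee_pos: [516.7, -7.0, 18.0]
ee_rot: [180.0, -0.1, 7.3]
force: [0.7, -0.8, 0.0]
gripper_width: 34.0
gripper_force: 15.0
```

>>> {"api": "send_rows", "payload": {"targets": [[[0,0,0,0,0,-0.01,1],[0,0,0,0,0,0,1]]]}}

```text
time_s: 11.3
ee_pos: [516.1, -7.2, 15.4]
ee_rot: [180.0, -0.0, 7.3]
force: [1.0, 0.3, -1.1]
gripper_width: 34.2
gripper_force: 15.0
```

>>> {"api": "send_rows", "payload": {"targets": [[[0,0,0,0,0,-0.003,1],[0,0,0,0,0,0,-0.1],[0,0,0,0,0,0,-0.1],[0,0,0,0,0,0,-0.1],[0,0,0,0,0,0,-0.1]]]}}

```text
time_s: 11.8
ee_pos: [516.1, -7.1, 14.6]
ee_rot: [180.0, -0.0, 7.3]
force: [-0.5, -0.6, -0.3]
gripper_width: 50.2
gripper_force: 0.0
```

>>> {"api": "send_rows", "payload": {"targets": [[[0,0,0,0,0,0.1,-0.1],[0,0,0,0,0,0.2,-0.1],[0,0,0,0,0,0.22,-0.1],[0,0,0,-0.1,0,0.15,-0.1],[0,0,0,-0.2,0,0,1],[0,0,0,-0.2,0,0,1],[0,0,0,-0.15,0,0,1],[0,0,0,0,0,0,1]]]}}

```text
time_s: 12.6
ee_pos: [381.5, -7.0, 148.3]
ee_rot: [-180.0, 0.2, 7.3]
force: [0.1, -0.5, 0.8]
gripper_width: 21.2
gripper_force: 0.0
```

```bash
python3 - <<'E'
from h import *
np.set_printoptions(precision=1,suppress=True)
im,d=optics.grab_frame("top"); im2,d2=optics.grab_frame("side")
cv2.imwrite("pics/p3.png",np.hstack([cv2.resize(x[...,::-1],(400,400),interpolation=2) for x in (im[190:290,270:370],im2[210:310,260:360])]))
for n in("top","side"):
    for nm,z in(("tray_push",30),("fob",11)):
        for q in optics.place_of(n,nm): print(n,nm,round(q["conf"],2),q["at"],onplane(n,q["at"],z))
s=env.state(); print(s["ee_pos"],s["ee_rot"],s["gripper_width"],s["time_s"])
E
```

```text
top tray_push 0.72 [326.1, 287.3] [450.1 -10.   30. ]
top fob 0.84 [133.4, 237.5] [568.7 464.7  11. ]
top fob 0.68 [321.7, 260.4] [515.7   1.1  11. ]
side tray_push 0.92 [281.0, 279.7] [443.7 -24.3  30. ]
side fob 0.85 [307.9, 267.7] [515.    6.5  11. ]
side fob 0.56 [273.0, 151.7] [570.7 464.4  11. ]
side fob 0.56 [408.3, 454.1] [ 530.6 -477.5   11. ]
[387.2  -7.1 148.6] [180.   -0.    7.3] 0.630944847296386 12.9
```

View pics/p3.png

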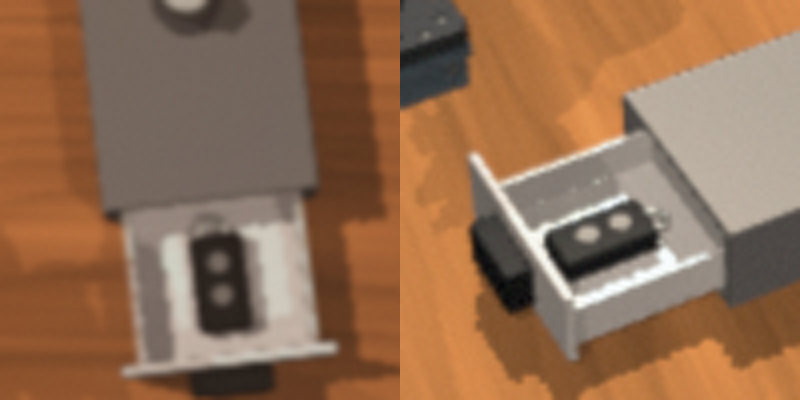

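Both crops show the remote lying flat in the open tray, at (222,285) on the left and (605,238) on the right. It's let go and well inside. Next I'll go down in front of the push block.

>>> {"api": "send_rows", "payload": {"targets": [[[0,0,0,0.06,-0.035,-0.1,1],[0,0,0,0.05,-0.035,-0.22,1],[0,0,0,0,0,-0.22,1],[0,0,0,0,0,-0.1,1],[0,0,0,0,0,0,1],[0,0,0,0,0,0,1]]]}}

```text
time_s: 13.5
ee_pos: [408.9, -21.2, 20.6]
ee_rot: [180.0, 0.0, 7.3]
force: [0.4, 0.1, -0.1]
gripper_width: 0.6
gripper_force: 0.0
```

>>> {"api": "send_rows", "payload": {"targets": [[[0,0,0,0.03,0.004,0,1],[0,0,0,0.03,0.004,0,1],[0,0,0,0.03,0.004,0,1],[0,0,0,0.03,0.004,0,1],[0,0,0,0.02,0.0025,0,1],[0,0,0,0,0,0,1]]]}}

```text
time_s: 14.1
ee_pos: [436.5, -17.3, 20.7]
ee_rot: [180.0, -0.0, 7.3]
force: [-1.2, 0.0, 0.8]
gripper_width: 0.4
gripper_force: 0.6
```

>>> {"api": "send_rows", "payload": {"targets": [[[0,0,0,0.02,0.0026,0,1],[0,0,0,0.02,0.0026,0,1],[0,0,0,0.02,0.0026,0,1],[0,0,0,0.02,0.0026,0,1],[0,0,0,0.02,0.0026,0,1],[0,0,0,0.02,0.0026,0,1],[0,0,0,0.02,0.0026,0,1],[0,0,0,0.02,0.0026,0,1],[0,0,0,0.02,0.0026,0,1],[0,0,0,0.02,0.0026,0,1],[0,0,0,0,0,0,1]]]}}

```text
time_s: 15.2
ee_pos: [476.8, -12.1, 20.5]
ee_rot: [180.0, -0.0, 7.3]
force: [-1.7, -0.2, -1.2]
gripper_width: 0.5
gripper_force: 1.2
```

>>> {"api": "send_rows", "payload": {"targets": [[[0,0,0,0.015,0.002,0,1],[0,0,0,0.015,0.002,0,1],[0,0,0,0.01,0.0013,0,1],[0,0,0,0,0,0,1]]]}}

```text
time_s: 15.6
ee_pos: [484.5, -11.2, 20.5]
ee_rot: [180.0, -0.0, 7.3]
force: [-2.1, -1.3, -0.5]
gripper_width: 0.6
gripper_force: 1.3
```

>>> {"api": "send_rows", "payload": {"targets": [[[0,0,0,0.01,0.0013,0,1],[0,0,0,0.01,0.0013,0,1],[0,0,0,0,0,0,1]]]}}

```text
time_s: 15.9
ee_pos: [488.4, -10.7, 20.5]
ee_rot: [180.0, -0.0, 7.3]
force: [-1.0, -1.8, -2.4]
gripper_width: 0.7
gripper_force: 1.4
```

>>> {"api": "send_rows", "payload": {"targets": [[[0,0,0,0.01,0.0013,0,1],[0,0,0,0.005,0.0006,0,1],[0,0,0,0,0,0,1]]]}}

```text
time_s: 16.2
ee_pos: [491.3, -10.3, 20.6]
ee_rot: [180.0, -0.0, 7.3]
force: [-2.9, -2.9, -1.4]
gripper_width: 0.5
gripper_force: 1.5
```

>>> {"api": "send_rows", "payload": {"targets": [[[0,0,0,0.01,0.0013,0,1],[0,0,0,0.005,0.0006,0,1],[0,0,0,0,0,0,1]]]}}

```text
time_s: 16.5
ee_pos: [494.3, -9.9, 20.5]
ee_rot: [180.0, -0.0, 7.3]
force: [-3.7, -1.7, -1.2]
gripper_width: 0.6
gripper_force: 1.5
```

>>> {"api": "send_rows", "payload": {"targets": [[[0,0,0,0.01,0.0013,0,1],[0,0,0,0,0,0,1]]]}}

```text
time_s: 16.7
ee_pos: [496.4, -9.6, 20.6]
ee_rot: [180.0, -0.0, 7.3]
force: [-3.2, -2.2, -2.1]
gripper_width: 0.2
gripper_force: 1.5
```

>>> {"api": "send_rows", "payload": {"targets": [[[0,0,0,0.01,0.0013,0,1],[0,0,0,0,0,0,1]]]}}

```text
time_s: 16.9
ee_pos: [498.4, -9.3, 20.6]
ee_rot: [180.0, -0.0, 7.3]
force: [-3.1, -2.3, -1.8]
gripper_width: 0.3
gripper_force: 1.6
```

>>> {"api": "send_rows", "payload": {"targets": [[[0,0,0,0.01,0.0013,0,1],[0,0,0,0,0,0,1]]]}}

```text
time_s: 17.1
ee_pos: [500.4, -9.1, 20.6]
ee_rot: [180.0, -0.0, 7.3]
force: [-2.6, -3.6, -1.5]
gripper_width: 0.4
gripper_force: 1.6
```

>>> {"api": "send_rows", "payload": {"targets": [[[0,0,0,0.01,0.0013,0,1],[0,0,0,0,0,0,1]]]}}

```text
time_s: 17.3
ee_pos: [502.4, -8.8, 20.6]
ee_rot: [180.0, -0.0, 7.3]
force: [-2.5, -2.5, -1.0]
gripper_width: 0.6
gripper_force: 1.6
```

>>> {"api": "send_rows", "payload": {"targets": [[[0,0,0,0.01,0.0013,0,1],[0,0,0,0,0,0,1]]]}}

```text
time_s: 17.5
ee_pos: [503.2, -8.7, 20.6]
ee_rot: [180.0, 0.1, 7.3]
force: [-5.3, -2.6, 2.2]
gripper_width: 0.5
gripper_force: 3.0
```

>>> {"api": "send_rows", "payload": {"targets": [[[0,0,0,0.01,0.0013,0,1],[0,0,0,0,0,0,1]]]}}

```text
time_s: 17.7
ee_pos: [504.4, -8.5, 20.6]
ee_rot: [180.0, 0.2, 7.3]
force: [-7.1, -3.2, 3.3]
gripper_width: 0.5
gripper_force: 3.8
```

>>> {"api": "send_rows", "payload": {"targets": [[[0,0,0,0.008,0.001,0,1],[0,0,0,0,0,0,1]]]}}

```text
time_s: 17.9
ee_pos: [505.7, -8.4, 20.6]
ee_rot: [-180.0, 0.2, 7.3]
force: [-7.4, -4.6, 2.9]
gripper_width: 0.4
gripper_force: 4.1
```

>>> {"api": "send_rows", "payload": {"targets": [[[0,0,0,0.008,0.001,0,1],[0,0,0,0,0,0,1]]]}}

```text
time_s: 18.1
ee_pos: [507.2, -8.2, 20.6]
ee_rot: [-180.0, 0.2, 7.3]
force: [-7.8, -3.9, 4.0]
gripper_width: 0.4
gripper_force: 4.2
```

>>> {"api": "send_rows", "payload": {"targets": [[[0,0,0,0.008,0.001,0,1],[0,0,0,0,0,0,1]]]}}

```text
time_s: 18.3
ee_pos: [508.5, -8.0, 20.6]
ee_rot: [-180.0, 0.3, 7.3]
force: [-8.9, -4.3, 5.0]
gripper_width: 0.4
gripper_force: 4.5
```

>>> {"api": "send_rows", "payload": {"targets": [[[0,0,0,0.008,0.001,0,1],[0,0,0,0,0,0,1]]]}}

```text
time_s: 18.5
ee_pos: [509.9, -7.8, 20.6]
ee_rot: [-180.0, 0.3, 7.3]
force: [-8.5, -3.3, 4.6]
gripper_width: 0.5
gripper_force: 4.7
```

>>> {"api": "send_rows", "payload": {"targets": [[[0,0,0,0.008,0.001,0,1],[0,0,0,0,0,0,1]]]}}

```text
time_s: 18.7
ee_pos: [512.4, -7.5, 20.6]
ee_rot: [-180.0, 0.2, 7.3]
force: [-5.1, -2.9, 0.8]
gripper_width: 0.4
gripper_force: 3.0
```

Crested. Now 1 mm steps, watching for the click.

>>> {"api": "send_rows", "payload": {"targets": [[[0,0,0,0.005,0.0006,0,1],[0,0,0,0,0,0,1]]]}}

```text
time_s: 18.9
ee_pos: [515.2, -7.1, 20.7]
ee_rot: [180.0, -0.0, 7.3]
force: [-3.5, -2.1, 0.3]
gripper_width: 0.7
gripper_force: 1.9
```

>>> {"api": "send_rows", "payload": {"targets": [[[0,0,0,0.005,0.0006,0,1],[0,0,0,0,0,0,1]]]}}

```text
time_s: 19.1
ee_pos: [516.2, -7.0, 20.6]
ee_rot: [180.0, -0.0, 7.3]
force: [-4.2, -3.0, -0.4]
gripper_width: 0.6
gripper_force: 2.0
```

>>> {"api": "send_rows", "payload": {"targets": [[[0,0,0,0.005,0.0006,0,1],[0,0,0,0,0,0,1]]]}}

```text
time_s: 19.3
ee_pos: [517.2, -6.9, 20.6]
ee_rot: [180.0, -0.0, 7.3]
force: [-4.2, -2.2, 1.2]
gripper_width: 0.6
gripper_force: 2.0
```

>>> {"api": "send_rows", "payload": {"targets": [[[0,0,0,0.005,0.0006,0,1],[0,0,0,0,0,0,1]]]}}

```text
time_s: 19.5
ee_pos: [518.2, -6.8, 20.6]
ee_rot: [180.0, -0.0, 7.3]
force: [-4.2, -1.4, 1.4]
gripper_width: 0.5
gripper_force: 2.0
```

>>> {"api": "send_rows", "payload": {"targets": [[[0,0,0,-0.01,-0.0013,0,1],[0,0,0,0,0,0,1]]]}}

```text
time_s: 19.7
ee_pos: [515.9, -7.1, 20.6]
ee_rot: [180.0, -0.0, 7.3]
force: [-3.2, -1.2, -0.1]
gripper_width: 0.1
gripper_force: 1.9
```

>>> {"api": "send_rows", "payload": {"targets": [[[0,0,0,-0.01,-0.0013,0,1],[0,0,0,0,0,0,1]]]}}

```text
time_s: 19.9
ee_pos: [514.7, -7.2, 20.7]
ee_rot: [180.0, -0.1, 7.3]
force: [-1.9, -0.7, -0.8]
gripper_width: 0.5
gripper_force: 0.9
```

>>> {"api": "send_rows", "payload": {"targets": [[[0,0,0,-0.01,-0.0013,0,1],[0,0,0,0,0,0,1]]]}}

```text
time_s: 20.1
ee_pos: [513.0, -7.5, 20.9]
ee_rot: [180.0, -0.1, 7.3]
force: [-0.3, -0.1, -0.3]
gripper_width: 0.4
gripper_force: 0.0
```

>>> {"api": "send_rows", "payload": {"targets": [[[0,0,0,-0.01,-0.0013,0,1],[0,0,0,0,0,0,1]]]}}

```text
time_s: 20.3
ee_pos: [510.2, -7.8, 20.7]
ee_rot: [180.0, -0.0, 7.3]
force: [0.3, -0.7, 0.1]
gripper_width: 0.4
gripper_force: 0.0
```

Force gone, so the tray is latched. I'll back well away and check.

>>> {"api": "send_rows", "payload": {"targets": [[[0,0,0,-0.1,-0.013,0,1],[0,0,0,-0.2,-0.025,0,1],[0,0,0,-0.2,-0.025,0,1],[0,0,0,-0.1,0,0.15,1],[0,0,0,0,0,0.2,1],[0,0,0,0,0,0,1],[0,0,0,0,0,0,1]]]}}

```text
time_s: 21.0
ee_pos: [390.9, -20.5, 91.4]
ee_rot: [180.0, -0.2, 7.3]
force: [-0.9, -0.3, -0.3]
gripper_width: 0.7
gripper_force: 0.0
```

```bash
python3 - <<'E'
from h import *
np.set_printoptions(precision=1,suppress=True)
im,d=optics.grab_frame("top"); im2,d2=optics.grab_frame("side")
cv2.imwrite("pics/p4.png",np.hstack([cv2.resize(x[...,::-1],(400,400),interpolation=2) for x in (im[150:290,250:390],im2[190:310,260:420][:,:120+20])]))
for n in("top","side"):
    for nm,z in(("tray_push",30),("release_top",90)):
        for q in optics.place_of(n,nm): print(n,nm,round(q["conf"],2),q["at"],onplane(n,q["at"],z))
m=np.zeros(d.shape,bool);m[180:196,305:330]=1
c=cloud("top",m,d);print("button z",np.median(c[c[:,2]>70][:,2]))
print(env.state()["time_s"],env.state()["force"])
E
```

```text
top tray_push 0.9 [323.9, 251.9] [534.6  -4.2  30. ]
top tray_push 0.24 [319.1, 194.7] [674.1   8.5  30. ]
top release_top 0.65 [312.3, 185.5] [682.7  23.4  90. ]
side tray_push 0.62 [313.2, 265.0] [523.3  -7.5  30. ]
side release_top 0.64 [374.6, 223.1] [676.1   9.9  90. ]
button z 89.8743486367019
21.3 [-0.4  0.4 -0.6]
```

View pics/p4.png

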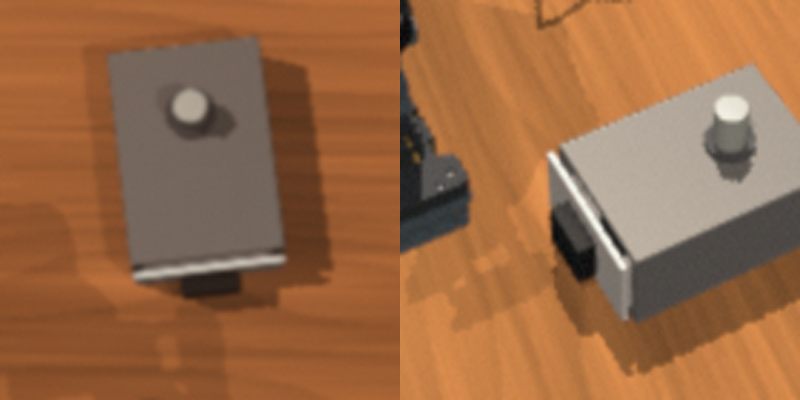

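The tray is shut, with its push block back at the starting place. The button is up at 90 mm and the gripper is clear.

```bash
python3 -c "
from workcell import env
print(env.job_done())"
```

```text
the job is handed in; nothing more can be done
None
```

The remote is in the caddy's tray, which clicked shut and stayed shut with the button back up; the job was handed in at about 21 s, and no verdict came back.

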